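Hang the utensil cup back on the corner rail

TASK

The small steel utensil cup has been washed and stands on the table: hang it back on the corner rail. Thread the black slide block at its top onto the rail's open end, work it round the bend without forcing it (never push or strain it with more than 20 N), and push it on gently until the spring ball catch clicks into the notch on top of the block and the block is home against the stop collar, wherever that is clamped. Leave it hanging there, still and upright, and do not disturb the tubs, the jar or the shaker.

Things in the scene. Friction and masses are not known exactly. Their poses are not given: they have to be found in the camera images.
- cup_block (a point): Centre of the bore of the black nylon slide block atop the loose steel cup: grip the block here. Block 36 mm long (x), 36 mm wide (y, flat sides), from 16 mm below to 15 mm above this point; a 15 mm bore runs right through along x. Its top ramps up from both (alike) ends to a 10 mm wide, 2 mm deep notch across the middle; z is up. A slim wire bail below spreads out from 28 mm below this point.
- cup: The loose utensil cup, 0.16 to 0.28 kg, standing upright on the table at the start. Origin at the centre of its underside; the cup is open, 58 mm across, 60 mm high; a wire bail above it carries the slide block, whose bore lies 112 mm above the underside.
- rail_tip (a point): The rail's open, round end, on the centre line of its level 12 mm steel rod, 220 mm above the table. x points along the rod inwards, y left, z up. From here the rod runs straight for 45 mm along x, bends 90 degrees towards y (centre-line radius 100 mm), then from (145, 100) mm runs straight along y past the stop collar to the posts. In the bend the block has only about 0.7 mm play either side.
- rail: The fixed corner rail; origin on the table below its open end, axes as rail_tip. A 26 mm stop collar is clamped on the second leg, its front face 60 to 110 mm past the bend, not measured: find it by feel. Home, the block's end touches it. Its tongue holds the ball catch 18 mm before the face, over the rod (13 mm wide, 11 to 31 mm above the centre line). Posts at (145, 255), (145, 395) mm; nothing yields.
- catch (a joint): The collar's spring ball, 10 mm, moves straight up; value in m, 0 = fully down. As the block comes under it, the ball rides up the leading ramp (3 to 6 mm, 5 to 7 N; about 3 to 8 N along the rail), then the push drops sharply as it falls into the notch on the block's top, where it rests about 1 mm up when the block is home; a further push then meets the hard stop.
- salt_tub: bystander: lidded white tub, 66 mm across, 60 mm high, origin at its underside's centre
- brown_tub: bystander: lidded brown tub, 66 mm across, 60 mm high, origin at its underside's centre
- jar: bystander: spice jar with a yellow cap, 45 mm across, 100 mm high, origin at its underside's centre
- shaker: bystander: pepper shaker with a grey top, 44 mm across, 90 mm high, origin at its underside's centre

How it is judged:
On the way, in this order (a step that is already met when the one before it is completed fails the run):
1. the slide block is threaded on the rail's straight first leg (x of cup_block in the frame of rail_tip between 0.01 and 0.045 m and y of cup_block in the frame of rail_tip between -0.004 and 0.004 m and z of cup_block in the frame of rail_tip between -0.004 and 0.004 m), for 0.1 s.
2. the slide block has gone round the bend and is on the straight second leg (x of cup_block in the frame of rail_tip between 0.141 and 0.149 m and z of cup_block in the frame of rail_tip between -0.004 and 0.004 m and y of cup_block in the frame of rail_tip between 0.115 and 0.2 m and angle between the x axis of cup_block and the y axis of rail_tip, either way round below 0.2 rad), for 0.1 s.
At the end, for the whole second after the job is handed in: The block sits at the stop: within 4 mm of the rod's centre line on the second leg, 39 to 95 mm past the bend, with the spring ball resting in the notch on its top (ball lifted 0.3 to 2.5 mm); the cup hangs within 0.2 rad of upright, at rest (under 0.03 m/s), released (x of cup_block in the frame of rail_tip between 0.141 and 0.149 m and z of cup_block in the frame of rail_tip between -0.004 and 0.004 m and y of cup_block in the frame of rail_tip between 0.139 and 0.195 m and angle between the x axis of cup_block and the y axis of rail_tip, either way round below 0.2 rad and angle between cup_block's own z axis and vertical below 0.2 rad and linear speed of cup below 0.03 m/s and value of joint catch between 0.0003 and 0.0025 m); the robot touches nothing.
It fails at once if the block is forced: more than 30 N summed over all contacts of the cup with the rail, collar and catch (its weight and the ball's spring make up to 10 N of it, so about 20 N of push) (contact force between cup and rail above 30 N).
It fails at once if the white tub is disturbed (moved more than 15 mm) (distance of salt_tub from where it was at the start of the episode above 0.015 m).
It fails at once if the brown tub is disturbed (moved more than 15 mm) (distance of brown_tub from where it was at the start of the episode above 0.015 m).
It fails at once if the spice jar is disturbed (moved more than 15 mm) (distance of jar from where it was at the start of the episode above 0.015 m).
It fails at once if the pepper shaker is disturbed (moved more than 15 mm) (distance of shaker from where it was at the start of the episode above 0.015 m).
It also fails if it takes over 72 s, if anything falls off the work surface, if the arm or the gripper's body presses on something with over 40 N, if the wrist force passes 120 N, or if a joint passes its speed limit or range.

ROBOT

A 7-joint arm with a two-finger parallel gripper is mounted at the origin on a cart in front of the work surface, level with it; the furniture and walls round the work are solid. World frame = base frame: x ahead of the robot, y to its left, z up, the work surface at z = 0. Lengths are in m, angles in rad, forces in N, time in s.
With the tool pointing down it reaches from about 0.4 to 0.85 m from the base axis. Payload 10.4 kg.
Tool frame: the origin (TCP) lies on the centre line of the jaws, within the pads' length; the fingertips stand 14 mm ahead of it and the grasp point (between the pads) lies 5 mm behind it (manip.tip_reach is the distance from the TCP to the fingertips, in m); z points along the fingers, y is the line along which they close (so a half turn about z gives the same grasp; the last joint's range is limited). The gripper opens to 85 mm and grips with 20 to 120 N. Pads are 22 mm wide; open, the fingers measure 114 mm over their backs; the gripper's body (76 mm by 85 mm) begins 54 mm behind the grasp point. The pads swing forward as they close: fully open they stand 13 mm farther back than shut.
Start: joints at [-0.023, 0.332, -0.065, 1.46, 0.022, 1.35, -0.088], TCP at [0.625, 0, 0.245] pointing down, gripper open.
Joint ranges: [-2.6, 2.6], [-0.5, 2.12], [-1.47, 1.34], [0.16, 2.42], [-1.27, 4.41], [0.06, 2.06], [-2.6, 2.6]. Speed limits (rad/s): [2.22, 2.22, 2.79, 2.79, 3.14, 3.14, 3.14].

INTERFACE

Orientations are given as a unit quaternion [x, y, z, w].
In Python, from workcell import manip gives the robot as it stands.
- The arm moves only by the shell command python3 -m pendant 'ROWS' [FORCE]. ROWS is JSON, a list of rows, each a list of 7 numbers: the shift along the tool's x, y, z in units of 50 mm (1.0 is 50 mm), then the turn, a rotation vector about the tool's x, y, z in units of 8 degrees (1.0 is 8 degrees), then the opening, from -1 (shut) to 1 (fully open), so that 0 is half open. In form: [[dx, dy, dz, ax, ay, az, jaw], ...]. A call has exactly 10 rows; each row is the pose to reach, as a shift and turn from the pose commanded when the call began, along the tool's axes at that moment; what a row does not reach only later rows make up. A row lasts 1/8 s, in which the tool goes at most 62.5 mm and 10.7 degrees, less where a joint would pass 70% of its speed; a pose out of reach is approached as far as the arm can. A call with a gripper value outside its range is refused whole. The fingers move at their own pace and stop on an object; FORCE is the grip in N (left out, the last holds). Time passes only in rows, so rows that repeat a pose let the fingers close, or fill a call up. It gives the time, the measured TCP pose, the force, the opening and the grip force at its end, in the units of the state.
- manip.get_obs(): the state, without advancing time (a new reading comes with each control period).
- manip.camera(name): name is "scene" or "side" or "wrist"; returns (picture, depth): 480x640x3 uint8, red, green, blue; 480x640 float32, m along the optical axis (not along the pixel's ray), 0 where there is no reading.
- manip.get_calibration(name): a dict with "fx", "fy", "cx", "cy" (pixels), "D" ([k1, k2, p1, p2, k3] as OpenCV has them; the pictures are not rectified), "xyz" and "orientation" of the camera in the world. Camera axes: x right, y up, looking along -z (the intrinsics and any distortion apply to the point x, -y, -z); pixel columns grow to the right and rows downward; lengths in m; the calibration is good to about 2 mm. A picture is of the moment at which its call begins: read the wrist's pose just before it. get_calibration takes no time and is no camera call; for the wrist camera it gives the pose at the moment of the call.
- manip.hand_in(): hands the job in; it is judged then, once.
Trained networks look in the newest picture that a camera, given by its name, has taken for a name from the list of things; names that differ only in an ending like _2 or _b are one class to them, and where a whole thing is asked for, a point or a joint stands for the part that bears it (a point fixed in the world has none). Each returns a list of dicts, best first, with "p" (0 to 1); they miss things now and then, are a little off and sometimes report something else, mostly with a low value. They report only what shows in the picture. A call takes as long as a camera call.
- manip.find_in(thing, camera): "box" ([left, top, right, bottom] in pixels, round what is visible of it).
- manip.trace(thing, camera): "pixels" (480x640 bool, what is visible of it) and "box" ([left, top, right, bottom] in pixels, round what is visible of it).
- manip.tip_of(thing, camera): "pixel" ([column, row] in pixels: a listed point, or the origin of a listed thing).
The state is a dict: "clock": time; "joint_pos": joint angles; "joint_velocities": joint speeds; "tau": joint torques, N m; "position": TCP position; "ee_rot": TCP orientation; "ft_force": force on the tool from outside, world axes, zero at the start; "torque": the same for the moment, N m; "grip_width": opening from 0.0 (shut) to 1.0 (fully open); "grasp_force": force on a finger pad.
Only numpy, scipy, OpenCV 4.12 (cv2) and the standard library are available. Lean on these libraries where they do the work, as an engineer would, in place of code of your own. Each camera call takes 0.05 s, during which the arm holds its last target. There are 200 camera calls.

## Working session

There is one attempt and no reset: what is moved stays moved. The work goes in short steps, Python scripts to look and compute and a shell command to move; the robot and the scene stay as the last step left them, time stands still between calls to the robot, and variables do not carry over. Pictures are saved under pics/ and viewed, at most 10 in all, crops included, and the job is handed in when it is done.

```bash
mkdir -p pics; ls
cat > h.py <<'E'
import numpy as np, cv2
from scipy.spatial.transform import Rotation as R
from workcell import manip
def ray(c,px):
    K=np.array([[c['fx'],0,c['cx']],[0,c['fy'],c['cy']],[0,0,1.]])
    u=cv2.undistortPoints(np.array([[px]],float),K,np.array(c['D'],float))[0,0]
    r=R.from_quat(c['orientation'])
    return np.array(c['xyz']),r.apply([u[0],-u[1],-1.])
def at(c,px,d):
    o,v=ray(c,px); return o+v*d
def cloud(c,mask,depth):
    vs,us=np.nonzero(mask&(depth>0))
    K=np.array([[c['fx'],0,c['cx']],[0,c['fy'],c['cy']],[0,0,1.]])
    u=cv2.undistortPoints(np.stack([us,vs],1).astype(float)[:,None],K,np.array(c['D'],float))[:,0]
    d=depth[vs,us]
    return np.array(c['xyz'])+R.from_quat(c['orientation']).apply(np.c_[u[:,0]*d,-u[:,1]*d,-d])
def onz(c,px,z):
    o,v=ray(c,px); return o+v*(z-o[2])/v[2]
E
python3 - <<'E'
from h import *
ims=[]
np.set_printoptions(precision=4,suppress=True)
for n in ["scene","side","wrist"]:
    c=manip.get_calibration(n); im,d=manip.camera(n); cv2.imwrite(f'pics/{n}0.png',im[:,:,::-1])
    print(n,c['xyz'],R.from_quat(c['orientation']).as_matrix()[:,2])
    for t in ["cup_block","rail_tip","cup","salt_tub","brown_tub","jar","shaker"]:
        r=manip.tip_of(t,n)[:1]
        for q in r:
            px=q['pixel'];dd=d[int(np.clip(px[1],0,479)),int(np.clip(px[0],0,639))]
            print(t,round(q['p'],2),px,dd,at(c,px,dd),'z220',onz(c,px,.22),'z112',onz(c,px,.112),'z0',onz(c,px,0)[:2])
E
```

```text
pics
scene [-0.2452  0.5514  0.9176] [-0.6029  0.4898  0.6298]
cup_block 0.8 [388.3, 212.2] 1.359552 [ 0.515  -0.2726  0.1274] z220 [ 0.4259 -0.176   0.22  ] z112 [ 0.5298 -0.2886  0.112 ] z0 [ 0.6376 -0.4054]
rail_tip 0.75 [348.6, 221.2] 1.1712354 [ 0.4589 -0.0739  0.2181] z220 [ 0.457  -0.0722  0.22  ] z112 [ 0.5657 -0.1688  0.112 ] z0 [ 0.6784 -0.2689]
cup 0.79 [390.1, 244.0] 1.4206567 [ 0.4986 -0.2779  0.0187] z220 [ 0.332  -0.0922  0.22  ] z112 [ 0.4214 -0.1919  0.112 ] z0 [ 0.5141 -0.2952]
salt_tub 0.79 [332.7, 237.5] 1.4389137 [ 0.6248 -0.1608  0.0195] z220 [ 0.4306 -0.0018  0.22  ] z112 [ 0.5352 -0.0875  0.112 ] z0 [ 0.6437 -0.1763]
brown_tub 0.65 [355.1, 225.1] 1.4722496 [ 0.6214 -0.2457  0.0294] z220 [ 0.4354 -0.0747  0.22  ] z112 [ 0.5408 -0.1716  0.112 ] z0 [ 0.6501 -0.2721]
jar 0.79 [285.7, 363.9] 1.0506363 [0.3144 0.2185 0.044 ] z220 [0.2017 0.2856 0.22  ] z112 [0.2709 0.2444 0.112 ] z0 [0.3426 0.2018]
shaker 0.73 [248.8, 381.8] 1.0412703 [0.3396 0.3004 0.0193] z220 [0.2089 0.3565 0.22  ] z112 [0.2793 0.3263 0.112 ] z0 [0.3522 0.295 ]
side [ 0.5381 -1.061   0.7376] [ 0.
[... 809 characters left out ...]
0 [ 0.3971 -0.1668  0.22  ] z112 [0.3677 0.0197 0.112 ] z0 [0.3371 0.2132]
shaker 0.68 [283.9, 231.9] 1.4314026 [0.3679 0.1887 0.052 ] z220 [ 0.4096 -0.1175  0.22  ] z112 [0.3828 0.0794 0.112 ] z0 [0.3549 0.2836]
wrist [0.6241 0.0711 0.3736] [0.0001 0.2811 0.9597]
cup 0.59 [232.8, 446.2] 0.07843338 [0.6067 0.01   0.3097] z220 [ 0.5822 -0.0757  0.22  ] z112 [ 0.5528 -0.1789  0.112 ] z0 [ 0.5223 -0.286 ]
salt_tub 0.83 [339.9, 366.9] 0.3857484 [ 0.6398 -0.1551  0.0379] z220 [ 0.6313 -0.0324  0.22  ] z112 [ 0.6364 -0.1051  0.112 ] z0 [ 0.6416 -0.1806]
brown_tub 0.3 [234.4, 450.1] 0.076397635 [0.6074 0.0109 0.3116] z220 [ 0.5828 -0.078   0.22  ] z112 [ 0.5538 -0.1829  0.112 ] z0 [ 0.5237 -0.2916]
```

Run:
```python
import cv2,numpy as np
a=cv2.imread('pics/scene0.png')[130:430,180:480]; b=cv2.imread('pics/side0.png')[150:410,200:460]
a=cv2.resize(a,(400,400)); b=cv2.resize(b,(400,400))
w=cv2.resize(cv2.imread('pics/wrist0.png'),(266,200))
cv2.imwrite('pics/c0.png',np.hstack([a,b]))
```

```text
(no output)
```

View pics/c0.png

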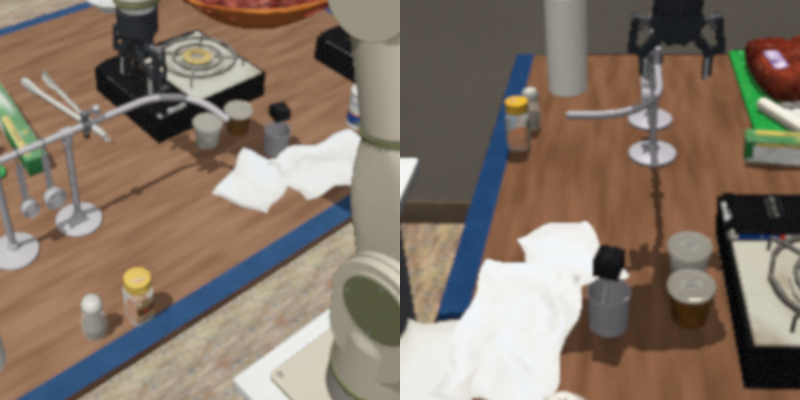

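View pics/wrist0.png

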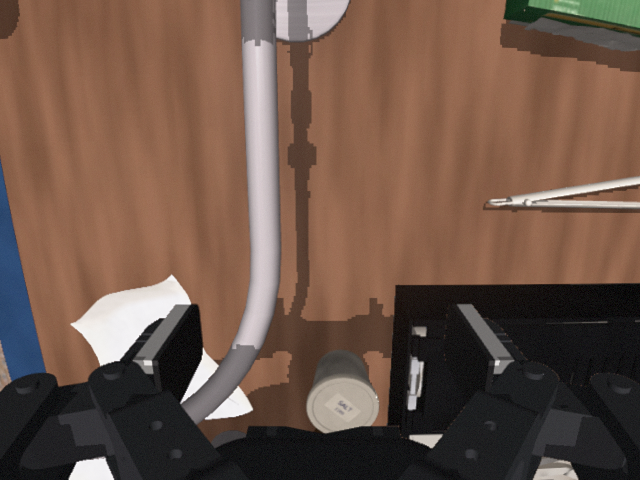

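The scene crop shows the rail: its open end is at crop (225,118), it bends, and the collar with its tongue is near (88,122), just before the first post. The cup with its black block stands at (278,125), close to the tubs and the cloth. The wrist view shows the second leg running up the image at column ~260 and the salt tub at (342,400). Next I'll fit the rail and block poses from the depth data.

```bash
cat >> h.py <<'E'
from scipy.optimize import least_squares
def cl_dist(P,x0,y0,yaw,zc=.22):
    c,s=np.cos(yaw),np.sin(yaw); dx,dy=P[:,0]-x0,P[:,1]-y0
    a=c*dx+s*dy; b=-s*dx+c*dy
    d1=np.where(a<=.045,np.abs(b)+1000*np.maximum(0,-.002-a)*0,1e3)
    d2=np.where(b>=.1,np.abs(a-.145),1e3)
    rr=np.hypot(a-.045,b-.1); d3=np.where((a>=.045)&(b<=.1),np.abs(rr-.1),1e3)
    return np.hypot(np.minimum(np.minimum(d1,d2),d3),P[:,2]-zc),a,b
def fit_rail(P,p0,amin=True):
    p=np.array(p0,float)
    for tol in (.02,.01,.006,.004,.004):
        d,a,b=cl_dist(P,*p); k=(np.abs(d-.006)<tol)&(a>.0)&(b<.155)
        Q=P[k]
        f=lambda q:cl_dist(Q,*q)[0]-.006
        p=least_squares(f,p,loss='soft_l1',f_scale=.001,x_scale=[.001,.001,.01,.001]).x
    return p,len(Q),np.std(f(p))
def voxel_top(P,lo,hi): return P[(P[:,2]>lo)&(P[:,2]<hi)]
E
python3 - <<'E'
from h import *
np.set_printoptions(precision=4,suppress=True)
o=manip.get_obs(); print(o['position'],R.from_quat(o['ee_rot']).as_matrix(),o['ft_force'])
for n in ["wrist","scene","side"]:
    c=manip.get_calibration(n); im,d=manip.camera(n)
    P=cloud(c,d>0,d)
    # rail
    Q=P[(P[:,2]>.19)&(P[:,2]<.24)&(P[:,0]>.42)&(P[:,0]<.66)&(P[:,1]>-.13)&(P[:,1]<.2)]
    try: print(n,'rail',fit_rail(Q,[.458,-.074,0,.22]))
    except Exception as e: print(n,e)
    for t in ["cup_block"]:
        for q in manip.trace(t,n)[:1]:
            B=cloud(c,q['pixels'],d); 
            print(t,q['p'],q['box'],len(B),np.percentile(B,[2,50,98],axis=0).tolist())
    # block points by height near cup, dark
    g=im.max(2).reshape(-1)[ (d>0).reshape(-1)]
    k=(P[:,2]>.09)&(P[:,2]<.135)&(abs(P[:,0]-.523)<.04)&(abs(P[:,1]+.288)<.04)
    B=P[k]; print(n,'blk',len(B))
    if len(B)>20:
        print(np.percentile(B,[2,50,98],axis=0)); T=B[B[:,2]>.118]
        if len(T)>5: print('top rect',cv2.minAreaRect(T[:,:2].astype(np.float32)*1000),len(T))
        print('all rect',cv2.minAreaRect(B[:,:2].astype(np.float32)*1000))
E
```

```text
[0.625  0.     0.2453] [[-0.      1.      0.0001]
 [ 1.      0.      0.    ]
 [ 0.      0.0001 -1.    ]] [ 0.3867 -0.0868  0.3483]
wrist rail (array([ 0.4565, -0.0786, -0.0024,  0.2197]), 10371, np.float64(0.0004964724823104139))
cup_block 0.78 [213.0, 428.6, 245.3, 450.1] 350 [[0.5025798592545137, -0.2706729951660907, 2.2862968092448652e-05], [0.5198186962683445, -0.26216923134340664, 0.010439204383186518], [0.6041703525020038, 0.008860653140891147, 0.3073906816921665]]
wrist blk 0
scene rail (array([ 0.4543, -0.0785, -0.0134,  0.2201]), 423, np.float64(0.0016312798056019144))
cup_block 0.56 [379.5, 206.7, 400.5, 250.1] 676 [[0.4940211287347544, -0.3936924442059759, -0.0003596854494185009], [0.5181046775071957, -0.28233910883035723, 0.053263875417865536], [0.64448471879858, -0.2594623968638519, 0.12748232063331644]]
scene blk 221
[[ 0.5008 -0.3014  0.0964]
 [ 0.5135 -0.2803  0.1194]
 [ 0.5426 -0.2652  0.1293]]
top rect ((522.67333984375, -286.35894775390625), (39.193077087402344, 41.82320785522461), 75.71147918701172) 116
all rect ((523.050537109375, -286.3227844238281), (39.449363708496094, 42.536720275878906), 75.71147918701172)
side rail (array([ 0.4584, -0.0787, -0.0118,  0.219 ]), 394, np.float64(0.0013338174302038924))
cup_block 0.59 [320.7, 307.8, 351.8, 369.0] 1306 [[0.502231233145724, -0.3166286215915183, 0.007048913992177475], [0.5261780598831424, -0.3022942963550823, 0.05123463239453396], [0.5526562122506907, -0.2604622218799228, 0.12601400973823754]]
side blk 430
[[ 0.506  -0.3096  0.0958]
 [ 0.527  -0.2999  0.1195]
 [ 0.5483 -0.274   0.1273]]
top rect ((526.539306640625, -288.5207214355469), (37.40488815307617, 35.9661865234375), 75.257568359375) 233
all rect ((526.6062622070312, -288.98553466796875), (39.530845642089844, 36.32830047607422), 75.24830627441406)
```

```bash
python3 -m pendant '[[0,0,-1,0,0,0,1],[-1,-0.5,-1.2,0,0,0,1],[-2,-1,-1.2,0,0,0,1],[-3,-1.5,-1.2,0,0,0,1],[-4,-2,-1.2,0,0,0,1],[-4,-2,-1.2,0,0,0,1],[-4,-2,-1.2,0,0,0,1],[-4,-2,-1.2,0,0,0,1],[-4,-2,-1.2,0,0,0,1],[-4,-2,-1.2,0,0,0,1]]'
python3 - <<'E'
from h import *
np.set_printoptions(precision=4,suppress=True)
n='wrist'
c=manip.get_calibration(n); im,d=manip.camera(n); cv2.imwrite('pics/w1.png',im[:,:,::-1])
print(c['xyz'],c['fx'])
P=cloud(c,d>0,d)
Q=P[(P[:,2]>.19)&(P[:,2]<.24)&(P[:,0]>.42)&(P[:,0]<.66)&(P[:,1]>-.13)&(P[:,1]<.2)]
print(len(Q))
if len(Q)>100: print(fit_rail(Q,[.4565,-.0786,0,.22]))
for t in ["cup_block","rail_tip","salt_tub","brown_tub"]:
    for q in manip.tip_of(t,n)[:1]: print(t,q,onz(c,q['pixel'],.22),onz(c,q['pixel'],.112),onz(c,q['pixel'],0))
B=P[(P[:,2]>.098)&(P[:,2]<.135)&(abs(P[:,0]-.523)<.04)&(abs(P[:,1]+.288)<.04)]
print(len(B),np.percentile(B,[1,50,99],axis=0))
if len(B)>20:
    T=B[B[:,2]>.119]
    print(cv2.minAreaRect(B[:,:2].astype(np.float32)*1000),cv2.minAreaRect(T[:,:2].astype(np.float32)*1000),len(T))
    # slope direction of top: notch/ramps
    N=T-T.mean(0); A=np.c_[N[:,0]**2,N[:,0]*N[:,1],N[:,1]**2,N[:,:2],np.ones(len(N))]
    print(np.linalg.lstsq(A,T[:,2],rcond=None)[0])
E
```

```text
clock: 2.75
position: [0.5253, -0.1995, 0.3052]
ee_rot: [0.707, 0.707, 0.0, -0.0]
ft_force: [-0.6, 0.3, -0.1]
grip_width: 1.002
grasp_force: 0.0
[ 0.5243 -0.1284  0.4335] 416.11703038344626
3420
(array([ 0.4557, -0.079 , -0.0051,  0.2196]), 3419, np.float64(0.0006856032638280226))
cup_block {'pixel': [323.8, 308.3], 'p': 0.78} [ 0.5248 -0.2337  0.22  ] [ 0.525 -0.287  0.112] [ 0.5253 -0.3423 -0.    ]
rail_tip {'pixel': [181.8, 7.1], 'p': 0.86} [ 0.4574 -0.0783  0.22  ] [ 0.4235 -0.053   0.112 ] [ 0.3884 -0.0267  0.    ]
salt_tub {'pixel': [436.5, 169.4], 'p': 0.86} [ 0.5826 -0.1554  0.22  ] [ 0.6122 -0.1691  0.112 ] [ 0.6428 -0.1833  0.    ]
brown_tub {'pixel': [423.5, 252.7], 'p': 0.7} [ 0.5789 -0.2006  0.22  ] [ 0.6066 -0.2371  0.112 ] [ 0.6352 -0.275   0.    ]
2225 [[ 0.5035 -0.3061  0.0992]
 [ 0.5243 -0.2813  0.1241]
 [ 0.5441 -0.2657  0.128 ]]
((523.8532104492188, -287.4599304199219), (37.670284271240234, 35.68804168701172), 74.5149154663086) ((523.8303833007812, -287.68878173828125), (37.33883285522461, 35.68849563598633), 74.25559997558594) 1760
[-8.9615  0.1534 -8.1685 -0.0028 -0.0569  0.1264]
```

View pics/w1.png

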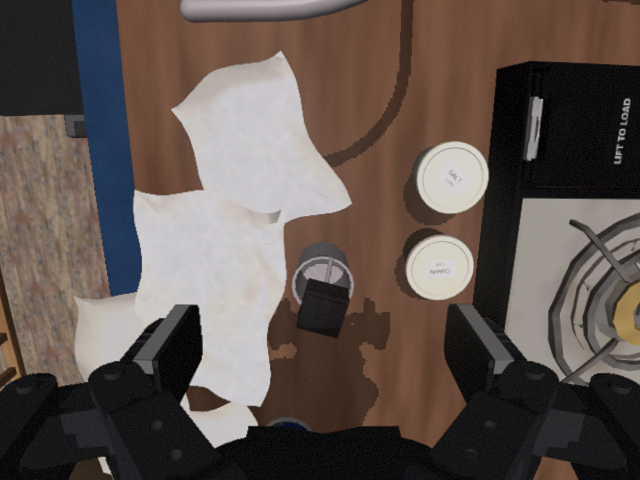

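The block shows at (323,308), turned about -15°. The rail tip is at (182,8), and the tubs are clear to the right. The height profile across the block's top should tell me which way the bore runs.

Run:
```python
from h import *
np.set_printoptions(precision=4,suppress=True)
n='wrist'
c=manip.get_calibration(n); im,d=manip.camera(n)
P=cloud(c,d>0,d); C=np.array([.5239,-.2876])
for deg in (-15.5,74.5):
    a=np.deg2rad(deg); u=np.array([np.cos(a),np.sin(a)]); v=np.array([-u[1],u[0]])
    X=P[:,:2]-C; s=X@u; t=X@v
    k=(P[:,2]>.115)&(P[:,2]<.135)&(abs(t)<14)
    k&=(abs(t)<.014)
    print(deg,[ (round(x*1000),round(float(np.median(P[k&(abs(s-x)<.0015),2]))*1000,2), int((k&(abs(s-x)<.0015)).sum())) for x in np.arange(-.018,.0181,.003)])
# rail tip end
Q=P[(P[:,2]>.2)&(P[:,2]<.24)&(P[:,0]>.42)&(P[:,0]<.66)&(P[:,1]>-.13)&(P[:,1]<.0)]
print(np.percentile(Q[:,0],[0,.5,1,2]));
```

```text
-15.5 [(-18, 122.52, 66), (-15, 123.73, 117), (-12, 124.82, 118), (-9, 126.05, 117), (-6, 127.01, 106), (-3, 125.16, 111), (0, 125.08, 112), (3, 125.16, 117), (6, 127.05, 116), (9, 126.04, 106), (12, 124.63, 102), (15, 123.52, 104), (18, 122.67, 31)]
74.5 [(-18, 122.34, 40), (-15, 125.38, 62), (-12, 125.46, 110), (-9, 125.56, 107), (-6, 125.52, 112), (-3, 125.48, 111), (0, 125.36, 112), (3, 125.36, 112), (6, 125.4, 109), (9, 125.59, 115), (12, 125.45, 115), (15, 123.74, 175), (18, 120.57, 173)]
[0.457  0.4578 0.4586 0.4595]
```

```bash
python3 -m pendant '[[-0.3,0,0,0,0,1.33,1],[-0.6,0,0,0,0,2.66,1],[-0.9,0,0,0,0,4,1],[-1.2,0,0,0,0,5.3,1],[-1.5,0,0,0,0,6.6,1],[-1.76,-0.03,0.3,0,0,8,0.8],[-1.76,-0.03,0.6,0,0,9.3,0.6],[-1.76,-0.03,0.9,0,0,10.6,0.5],[-1.76,-0.03,1.2,0,0,11.9,0.5],[-1.76,-0.03,1.4,0,0,13.19,0.5]]' 50
python3 - <<'E'
from h import *
np.set_printoptions(precision=4,suppress=True)
o=manip.get_obs(); print(o['position'],R.from_quat(o['ee_rot']).as_matrix(),o['joint_pos'])
p=np.array(o['position']); M=R.from_quat(o['ee_rot']).as_matrix()
print('shift units',M.T@(np.array([.524,-.2876,.105])-p)/.05, 'yaw of y',np.rad2deg(np.arctan2(M[1,1],M[0,1])))
E
```

```text
clock: 4.3
position: [0.5233, -0.2879, 0.2346]
ee_rot: [0.99, -0.138, -0.0, -0.0]
ft_force: [-0.6, 0.6, 0.2]
grip_width: 0.747
grasp_force: 0.0
[ 0.5233 -0.2879  0.2346] [[ 0.9619 -0.2733 -0.0005]
 [-0.2733 -0.9619  0.0002]
 [-0.0006 -0.0001 -1.    ]] [ 0.1838  0.2779  0.2958  1.5691 -0.0829  1.3075 -1.3571]
shift units [ 0.0126 -0.0094  2.5912] yaw of y -105.86364673925996
```

```bash
python3 -m pendant '[[0,0,0.5,0,0,0,0.5],[0,0,1.1,0,0,0,0.5],[0,0,1.7,0,0,0,0.5],[0,0,2.2,0,0,0,0.5],[0,0,2.59,0,0,0,0.4],[0,0,2.59,0,0,0,0.4],[0,0,2.59,0,0,0,0.2],[0,0,2.59,0,0,0,0],[0,0,2.59,0,0,0,-0.5],[0,0,2.59,0,0,0,-1]]' 50
python3 -m pendant '[[0,0,0,0,0,0,-1],[0,0,0,0,0,0,-1],[0,0,0,0,0,0,-1],[0,0,0,0,0,0,-1],[0,0,-0.1,0,0,0,-1],[0,0,-0.2,0,0,0,-1],[0,0,-0.4,0,0,0,-1],[0,0,-0.6,0,0,0,-1],[0,0,-0.8,0,0,0,-1],[0,0,-0.8,0,0,0,-1]]' 50
python3 - <<'E'
from h import *
o=manip.get_obs(); print(o['position'],o['ft_force'],o['torque'],o['grip_width']*85)
c=manip.get_calibration('wrist'); im,d=manip.camera('wrist'); cv2.imwrite('pics/w2.png',im[:,:,::-1])
E
```

```text
clock: 5.55
position: [0.5242, -0.288, 0.1069]
ee_rot: [0.991, -0.135, 0.001, 0.0]
ft_force: [-0.2, 2.4, 6.2]
grip_width: 0.413
grasp_force: 50.5
clock: 6.8
position: [0.5241, -0.2882, 0.147]
ee_rot: [0.991, -0.135, 0.001, 0.0]
ft_force: [-0.9, -0.6, -2.9]
grip_width: 0.414
grasp_force: 50.1
[ 0.52405182 -0.28824214  0.14699957] [-0.91299669 -0.60427625 -2.94411882] [-0.03962661 -0.01905663  0.03442573] 35.211843136363974
```

View pics/w2.png

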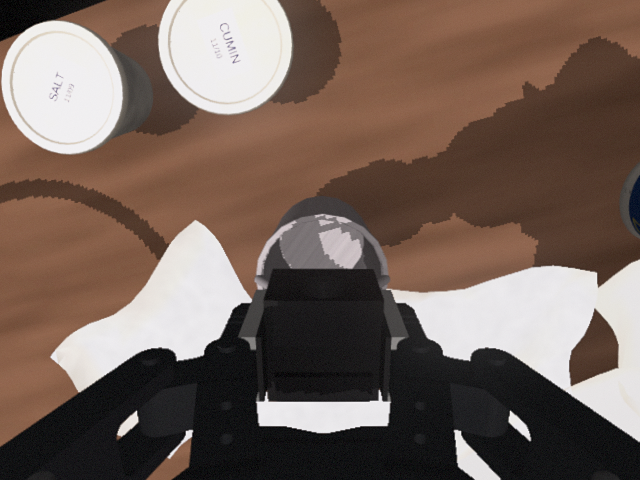

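The cup is held and lifted. The block sits centred between the pads at (322,340), and both tubs are undisturbed. Next I'll measure the block's offset and tilt in the tool frame.

```bash
cat >> h.py <<'E'
def block_in_tool():
    o=manip.get_obs(); c=manip.get_calibration('wrist'); im,d=manip.camera('wrist')
    P=cloud(c,d>0,d); M=R.from_quat(o['ee_rot']).as_matrix(); T=(P-np.array(o['position']))@M
    k=(abs(T[:,0])<.03)&(abs(T[:,1])<.0145)&(T[:,2]>-.03)&(T[:,2]<.005)
    T=T[k]
    # profile model: z_top(s) rel. bore centre, fit x0, z0, pitch, roll
    prof=lambda s:np.where(abs(s)<.005,.013,.015-(abs(s)-.005)*.385)
    def f(q):
        s=T[:,0]-q[0]
        return np.where(abs(s)<.0178,T[:,2]-(q[1]-prof(s)+q[2]*s+q[3]*T[:,1]),0)
    best=min((least_squares(f,[x,-.005,0,0],loss='soft_l1',f_scale=.0005) for x in (-.006,-.003,0,.003)),key=lambda r:r.cost+1e-7*np.sum(abs(T[:,0]-r.x[0])>.0178))
    return best.x,best.cost,T
E
python3 - <<'E'
from h import *
np.set_printoptions(precision=4,suppress=True)
q,c,T=block_in_tool(); print(q,c,len(T))
for x in np.arange(-.027,.0271,.003):
    k=abs(T[:,0]-x)<.0015; print(round(x*1000),k.sum(),np.round(np.median(T[k,2])*1000,2) if k.any() else None,end='; ')
E
```

```text
[-0.0055 -0.0054 -0.      0.    ] 0.0057838020136452666 11938
-27 0 None; -24 0 None; -21 0 None; -18 294 -15.92; -15 519 -16.9; -12 494 -18.07; -9 553 -19.36; -6 1110 -19.53; -3 794 -18.1; 0 818 -18.11; 3 551 -18.17; 6 910 -19.95; 9 1102 -18.87; 12 1325 -17.53; 15 1500 -16.16; 18 1968 -9.15; 21 0 None; 24 0 None; 27 0 None;
```

```bash
cat >> h.py <<'E'
def plan(bx,by,bz,yawdeg,off=(-.0005,0,-.0051)):
    o=manip.get_obs(); p=np.array(o['position']); M=R.from_quat(o['ee_rot']).as_matrix()
    yw=np.deg2rad(yawdeg); c,s=np.cos(yw),np.sin(yw)
    Mt=np.array([[c,s,0],[s,-c,0],[0,0,-1.]])
    t=np.array([bx,by,bz])-Mt@np.array(off)
    print('shift',np.round(M.T@(t-p)/.05,3),'turn',np.round(R.from_matrix(M.T@Mt).as_rotvec(degrees=True)/8,3))
E
python3 - <<'E'
from h import *
plan(.4265,-.0788,.2198,-.2)
plan(.4265,-.20,.2198,-.2)
E
```

```text
shift [-2.978 -3.514 -1.378] turn [-1.000e-03 -1.000e-03 -1.915e+00]
shift [-2.33  -1.178 -1.378] turn [-1.000e-03 -1.000e-03 -1.915e+00]
```

```bash
python3 -m pendant '[[-0.5,-0.2,-0.5,0,0,-0.5,-1],[-1.1,-0.5,-1,0,0,-1,-1],[-1.7,-0.8,-1.378,0,0,-1.5,-1],[-2.3,-1.2,-1.378,0,0,-1.915,-1],[-2.5,-1.8,-1.378,0,0,-1.915,-1],[-2.65,-2.4,-1.378,0,0,-1.915,-1],[-2.8,-2.9,-1.378,0,0,-1.915,-1],[-2.9,-3.3,-1.378,0,0,-1.915,-1],[-2.978,-3.514,-1.378,0,0,-1.915,-1],[-2.978,-3.514,-1.378,0,0,-1.915,-1]]' 50
python3 - <<'E'
from h import *
np.set_printoptions(precision=4,suppress=True)
o=manip.get_obs(); print(o['position'],o['ft_force'],o['joint_pos'])
c=manip.get_calibration('wrist'); im,d=manip.camera('wrist'); cv2.imwrite('pics/w3.png',im[:,:,::-1])
P=cloud(c,d>0,d)
Q=P[(P[:,2]>.19)&(P[:,2]<.24)&(P[:,0]>.452)&(P[:,0]<.66)&(P[:,1]>-.13)&(P[:,1]<.2)]
print(len(Q),fit_rail(Q,[.4565,-.0786,0,.22]),np.percentile(Q[:,0],[0,.5,1,2]))
q,cc,T=block_in_tool()
for x in np.arange(-.024,.0241,.003):
    k=abs(T[:,0]-x)<.0015; print(round(x*1000),k.sum(),np.round(np.median(T[k,2])*1000,2) if k.any() else None,end='; ')
plan(.4265,-.0788,.2198,-.2)
E
```

```text
clock: 8.15
position: [0.4269, -0.0786, 0.2146]
ee_rot: [1.0, -0.001, -0.0, 0.0]
ft_force: [0.3, -0.8, -2.7]
grip_width: 0.415
grasp_force: 50.8
[ 0.4269 -0.0786  0.2146] [ 0.3345 -0.78   -2.724 ] [-0.0033 -0.073   0.0767  1.9801  0.006   1.2345 -1.5021]
10176 (array([ 0.4557, -0.079 , -0.0016,  0.2195]), 10176, np.float64(0.0005506717980759525)) [0.4567 0.4585 0.4593 0.4606]
-24 0 None; -21 0 None; -18 298 -16.02; -15 517 -17.03; -12 511 -18.19; -9 539 -19.53; -6 1145 -19.57; -3 808 -18.19; 0 812 -18.17; 3 540 -18.28; 6 934 -20.02; 9 1103 -18.99; 12 1345 -17.56; 15 1514 -16.2; 18 1940 -8.69; 21 0 None; 24 0 None; shift [ 0.    -0.017 -0.001] turn [ 0.001  0.    -0.006]
```

View pics/w3.png

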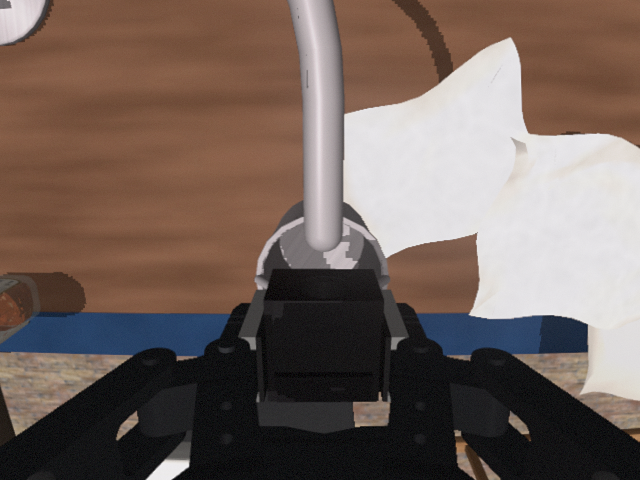

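The rod's end sits right in front of the bore at (322,245), in line with the block at cols 264–385. I'll do a quick check of the lateral offset within this same camera.

Run:
```python
from h import *
np.set_printoptions(precision=4,suppress=True)
o=manip.get_obs(); c=manip.get_calibration('wrist'); im,d=manip.camera('wrist')
P=cloud(c,d>0,d); M=R.from_quat(o['ee_rot']).as_matrix(); T=(P-np.array(o['position']))@M
B=T[(abs(T[:,0])<.015)&(abs(T[:,1])<.03)&(T[:,2]<-.0155)&(T[:,2]>-.0215)]
print('block y',np.percentile(B[:,1],[0,1,50,99,100]))
for x in (.033,.04,.05,.06,.07):
    A=T[(abs(T[:,0]-x)<.003)&(abs(T[:,1])<.02)&(T[:,2]<.003)&(T[:,2]>-.015)]
    if len(A)<10: continue
    f=lambda q:np.hypot(A[:,1]-q[0],A[:,2]-q[1])-.006
    print(x,len(A),least_squares(f,[0,-.005],loss='soft_l1',f_scale=.0005).x)
```

```text
block y [-0.0298 -0.0219  0.0003  0.0224  0.03  ]
0.033 482 [-0.0008 -0.0044]
0.04 748 [-0.0008 -0.0049]
0.05 804 [-0.0008 -0.0049]
0.06 872 [-0.0009 -0.0048]
0.07 923 [-0.0008 -0.0049]
```

```bash
python3 -m pendant '[[0,-0.02,0.005,0,0,0,-1],[0.06,-0.022,0.006,0,0,0,-1],[0.12,-0.022,0.006,0,0,0,-1],[0.18,-0.022,0.006,0,0,0,-1],[0.24,-0.022,0.006,0,0,0,-1],[0.3,-0.022,0.006,0,0,0,-1],[0.36,-0.022,0.006,0,0,0,-1],[0.42,-0.022,0.006,0,0,0,-1],[0.5,-0.022,0.006,0,0,0,-1],[0.5,-0.022,0.006,0,0,0,-1]]' 50
python3 - <<'E'
from h import *
o=manip.get_obs(); print(o['position'],o['ft_force'],o['torque'])
E
```

```text
clock: 9.55
position: [0.4523, -0.0778, 0.2144]
ee_rot: [1.0, -0.002, 0.0, -0.0]
ft_force: [-0.1, 0.2, -2.5]
grip_width: 0.41
grasp_force: 50.8
[ 0.4523132  -0.07780064  0.21440055] [-0.14753177  0.2347767  -2.49498469] [ 0.04232902 -0.00326666  0.03518238]
```

```bash
python3 -m pendant '[[0.08,0,0,0,0,0,-1],[0.16,0,0,0,0,0,-1],[0.24,0,0,0,0,0,-1],[0.32,0,0,0,0,0,-1],[0.4,0,0,0,0,0,-1],[0.46,0,0,0,0,0,-1],[0.52,0,0,0,0,0,-1],[0.56,0,0,0,0,0,-1],[0.56,0,0,0,0,0,-1],[0.56,0,0,0,0,0,-1]]' 50
python3 - <<'E'
from h import *
np.set_printoptions(precision=4,suppress=True)
o=manip.get_obs(); print(o['position'],o['ft_force'],o['torque'])
c=manip.get_calibration('wrist'); im,d=manip.camera('wrist')
P=cloud(c,d>0,d); M=R.from_quat(o['ee_rot']).as_matrix(); T=(P-np.array(o['position']))@M
# trace rail centre in slices ahead, world coords
Q=P[(P[:,2]>.2)&(P[:,2]<.235)&(T[:,0]>.022)&(P[:,0]<.64)&(P[:,1]<.2)&(P[:,1]>-.1)]
for (x0,y0) in ((.457,-.0778),):
  def f(q):
    d,a,b=cl_dist(Q,*q); return np.where(d<.02,d-.006,0)
  r=least_squares(f,[x0,y0,0,.22],loss='soft_l1',f_scale=.0005,x_scale=[.001,.001,.01,.001]); print(r.x,r.cost,len(Q))
  dd,a,b=cl_dist(Q,*r.x); th=np.arctan2(a-.045,.1-b)
  for lo,hi,nm in ((0,.045,'leg1'),):
    k=(a<.045)&(dd<.012); print(nm,k.sum(),np.median(dd[k])-.006)
  for t in np.arange(0,1.6,.2):
    k=(a>.045)&(b<.1)&(dd<.012)&(abs(th-t)<.1)
    if k.sum()>20:
        # local radius
        rr=np.hypot(a[k]-.045,b[k]-.1); g=least_squares(lambda q:np.hypot(rr-q[0],Q[k,2]-q[1])-.006,[.1,.22],loss='soft_l1',f_scale=.0005).x
        print(round(t,2),k.sum(),g)
E
```

```text
clock: 10.8
position: [0.48, -0.0779, 0.2144]
ee_rot: [1.0, -0.002, -0.0, -0.0]
ft_force: [0.4, -0.8, -2.6]
grip_width: 0.418
grasp_force: 50.8
[ 0.48   -0.0779  0.2144] [ 0.424  -0.7867 -2.6366] [ 0.0174  0.0301 -0.0122]
[ 0.8017 -0.2356  3.4577  0.2193] 0.0 13519
leg1 0 nan
  return _methods._mean(a, axis=axis, dtype=dtype,
  ret = ret.dtype.type(ret / rcount)
```

Run:
```python
from h import *
np.set_printoptions(precision=4,suppress=True)
o=manip.get_obs(); print(o['position'],o['ft_force'],o['torque'])
c=manip.get_calibration('wrist'); im,d=manip.camera('wrist'); cv2.imwrite('pics/w4.png',im[:,:,::-1])
P=cloud(c,d>0,d); M=R.from_quat(o['ee_rot']).as_matrix(); T=(P-np.array(o['position']))@M
Q=P[(P[:,2]>.2)&(P[:,2]<.235)&(T[:,0]>.022)&(P[:,0]<.64)&(P[:,1]<.2)&(P[:,1]>-.1)]
p,n,s=fit_rail(Q,[.457,-.0778,0,.22]); print(p,n,s)
dd,a,b=cl_dist(Q,*p); th=np.arctan2(a-.045,.1-b)
def loc(k,u,u0):
    g=least_squares(lambda q:np.hypot(u[k]-q[0],Q[k,2]-q[1])-.006,[u0,.22],loss='soft_l1',f_scale=.0005).x
    return k.sum(),g
rr=np.hypot(a-.045,b-.1)
for t in np.arange(0.1,1.6,.2):
    k=(a>.045)&(b<.1)&(dd<.012)&(abs(th-t)<.1)
    if k.sum()>20: print(round(t,2),*loc(k,rr,.1))
for y in np.arange(.105,.2,.02):
    k=(abs(b-y)<.01)&(abs(a-.145)<.015)&(Q[:,2]<.23)
    if k.sum()>20: print('leg2',round(y,3),*loc(k,a,.145))
# height profile along leg2 for tongue/collar
W=P-[p[0],p[1],0]; cy,sy=np.cos(p[2]),np.sin(p[2]); a=cy*W[:,0]+sy*W[:,1]; b=-sy*W[:,0]+cy*W[:,1]
for y in np.arange(.1,.26,.005):
    k=(abs(b-y)<.0025)&(abs(a-.145)<.02)&(P[:,2]>.2)&(P[:,2]<.28)
    if k.sum()>5: print(round(y,3),k.sum(),np.round([P[k,2].max(),a[k].min(),a[k].max()],3))
```

```text
[ 0.48   -0.0779  0.2144] [-0.8036 -0.1287 -2.2905] [ 0.0228 -0.0113 -0.0245]
[ 0.4574 -0.0794  0.0074  0.2196] 13506 0.0005258786559863629
0.1 2398 [0.1    0.2196]
0.3 2774 [0.1    0.2196]
0.5 3167 [0.1    0.2196]
0.7 3397 [0.1    0.2196]
0.9 1719 [0.1    0.2196]
```

View pics/w4.png

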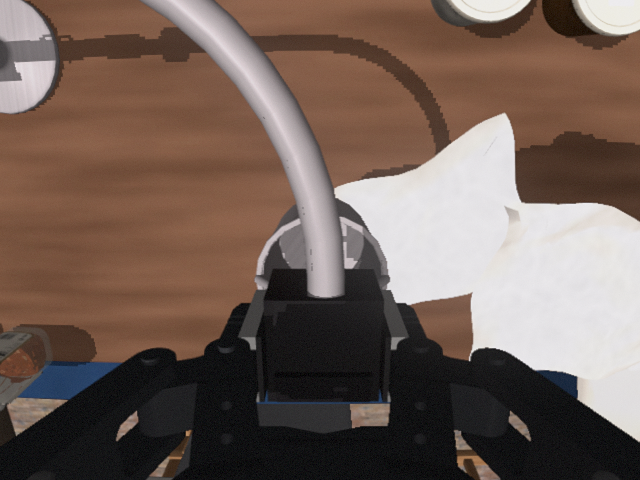

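The rod enters the block cleanly at (325,290). Next, a free circle fit of the bend and a local check of the rod at the bore mouth.

Run:
```python
from h import *
np.set_printoptions(precision=4,suppress=True)
o=manip.get_obs()
c=manip.get_calibration('wrist'); im,d=manip.camera('wrist'); np.save('d4.npy',d)
P=cloud(c,d>0,d); M=R.from_quat(o['ee_rot']).as_matrix(); T=(P-np.array(o['position']))@M
Q=T[(P[:,2]>.2)&(P[:,2]<.235)&(T[:,0]>.026)&(P[:,0]<.64)&(P[:,1]<.2)&(P[:,1]>-.1)]
Q=Q[abs(np.hypot(Q[:,0]-.0217,Q[:,1]+.0991)-.1)<.012]
f=lambda q:np.hypot(np.hypot(Q[:,0]-q[0],Q[:,1]-q[1])-q[2],Q[:,2]-q[3])-.006
r=least_squares(f,[.0217,-.0991,.1,-.005],loss='soft_l1',f_scale=.0005); print('tool-frame circle',r.x,len(Q),np.std(f(r.x)))
f2=lambda q:f([q[0],q[1],.1,q[2]]); print(least_squares(f2,[.0217,-.0991,-.005],loss='soft_l1',f_scale=.0005).x)
for x in (.021,.024,.027,.03,.034,.038,.045):
    A=T[(abs(T[:,0]-x)<.0015)&(abs(T[:,1])<.02)&(T[:,2]<.003)&(T[:,2]>-.014)]
    e=[np.percentile(A[:,1],1),np.percentile(A[:,1],99)]
    g=least_squares(lambda q:np.hypot(A[:,1]-q[0],A[:,2]-q[1])-.006,[0,-.005],loss='soft_l1',f_scale=.0005).x
    print(x,len(A),g,'exp arc',-.1+np.sqrt(.01-(x-.0217)**2) if x>.0217 else 0)
B=T[(abs(T[:,0])<.014)&(abs(T[:,1])<.03)&(T[:,2]<-.0165)&(T[:,2]>-.0215)]
h,e=np.histogram(B[:,1],np.arange(-.03,.0301,.001)); print(h)
```

```text
tool-frame circle [ 0.0219 -0.0979  0.0988 -0.0052] 13060 0.0005220161185517018
[ 0.0213 -0.099  -0.0052]
0.021 311 [ 0.0011 -0.0051] exp arc 0
0.024 339 [ 0.0009 -0.0051] exp arc -2.6453498938039388e-05
0.027 358 [ 0.0007 -0.0051] exp arc -0.00014054876978343567
0.03 344 [ 0.0005 -0.0051] exp arc -0.0003450452812304994
0.034 359 [ 0.0002 -0.0051] exp arc -0.0007593329325119857
0.038 390 [-0.0005 -0.0051] exp arc -0.0013373931015402407
0.045 411 [-0.0018 -0.0051] exp arc -0.002752326505977537
[  4   2   0   5   2   1  24  26  25  26  25  24 194   9   5 162 265 269
 248 272 272 248 279 256 261 263 270 273 237 271 286 242 264 268 251 267
 258 278 251 252 275 254 261 266 251  91   5 123  76  28  26  25  27  28
  12   0   5   3   5   4]
```

```bash
cat >> h.py <<'E'
CX,CY,RY=.5017,.0211,-.002   # bend centre (TCP frame), rail yaw
def rod(s):  # s: arclength from tip, rail coords relative to bend centre
    L=.1*np.pi/2
    if s<.045: return np.array([s-.045,-.1])
    if s<.045+L: t=(s-.045)/.1; return .1*np.array([np.sin(t),-np.cos(t)])
    return np.array([.1,s-.045-L])
def blk(s):
    f,r,m=rod(s+.018),rod(s-.018),rod(s); ch=(f+r)/2
    q=(ch+m)/2; v=f-r; c,sn=np.cos(RY),np.sin(RY)
    return np.array([CX+c*q[0]-sn*q[1],CY+sn*q[0]+c*q[1]]),np.arctan2(v[1],v[0])+RY
def rows(ss,zc=None,off=(-.0005,0,-.0051)):
    o=manip.get_obs(); p=np.array(o['position']); M=R.from_quat(o['ee_rot']).as_matrix()
    print('pos',np.round(p,4),'f',np.round(o['ft_force'],1),'tq',np.round(o['torque'],2))
    for s in ss:
        q,yw=blk(s); c,sn=np.cos(yw),np.sin(yw)
        Mt=np.array([[c,sn,0],[sn,-c,0],[0,0,-1.]])
        t=np.array([*q,(.2195 if zc is None else zc)])-Mt@np.array(off)
        print(round(s,3),np.round(M.T@(t-p)/.05,3),np.round(R.from_matrix(M.T@Mt).as_rotvec(degrees=True)/8,3))
E
python3 -c "
from h import *
rows(np.arange(.023,.0681,.005))"
```

```text
pos [ 0.48   -0.078   0.2145] f [ 0.6  0.3 -2.6] tq [ 0.01 -0.02  0.04]
0.023 [0.    0.018 0.001] [-0.    -0.001 -0.011]
0.028 [0.1   0.018 0.001] [-0.    -0.001 -0.012]
0.033 [0.2   0.017 0.001] [-0.    -0.001 -0.047]
0.038 [0.3   0.014 0.001] [-0.    -0.001 -0.131]
0.043 [0.4   0.011 0.001] [-0.    -0.001 -0.266]
0.048 [0.499 0.005 0.001] [-0.    -0.001 -0.449]
0.053 [ 0.599 -0.004  0.001] [-0.    -0.001 -0.683]
0.058 [ 0.697 -0.017  0.001] [-0.    -0.001 -0.967]
0.063 [ 0.795 -0.033  0.001] [-0.0e+00 -1.0e-03 -1.3e+00]
0.068 [ 0.892 -0.054  0.001] [ 0.000e+00 -1.000e-03 -1.658e+00]
```

```bash
python3 -m pendant '[[0,0.018,0,0,0,-0.01,-1],[0.1,0.018,0,0,0,-0.01,-1],[0.2,0.017,0,0,0,-0.05,-1],[0.3,0.014,0,0,0,-0.13,-1],[0.4,0.011,0,0,0,-0.27,-1],[0.5,0.005,0,0,0,-0.45,-1],[0.6,-0.004,0,0,0,-0.68,-1],[0.7,-0.017,0,0,0,-0.97,-1],[0.7,-0.017,0,0,0,-0.97,-1],[0.7,-0.017,0,0,0,-0.97,-1]]' 50
python3 -c "
from h import *
rows(np.arange(.058,.0981,.005))"
```

```text
clock: 12.2
position: [0.515, -0.0773, 0.2144]
ee_rot: [0.998, 0.066, -0.0, -0.0]
ft_force: [0.4, -0.5, -3.2]
grip_width: 0.415
grasp_force: 50.9
pos [ 0.515  -0.0773  0.2144] f [ 0.4 -0.5 -3.2] tq [ 0.06 -0.02  0.03]
0.058 [-0.002 -0.    -0.   ] [-0.     0.001 -0.   ]
0.063 [ 0.097 -0.004 -0.   ] [-0.     0.001 -0.333]
0.068 [ 0.196 -0.011 -0.   ] [-0.     0.001 -0.692]
0.073 [ 0.294 -0.024 -0.   ] [-0.00e+00  1.00e-03 -1.05e+00]
0.078 [ 0.392 -0.041 -0.   ] [-0.000e+00  1.000e-03 -1.408e+00]
0.083 [ 0.489 -0.063 -0.   ] [-0.000e+00  1.000e-03 -1.766e+00]
0.088 [ 0.584 -0.091 -0.001] [-0.000e+00  1.000e-03 -2.124e+00]
0.093 [ 0.678 -0.122 -0.001] [-0.000e+00  1.000e-03 -2.482e+00]
0.098 [ 0.77  -0.159 -0.001] [-0.00e+00  1.00e-03 -2.84e+00]
```

```bash
cat >> h.py <<'E'
def chk():
    o=manip.get_obs(); c=manip.get_calibration('wrist'); im,d=manip.camera('wrist')
    P=cloud(c,d>0,d); M=R.from_quat(o['ee_rot']).as_matrix(); p=np.array(o['position']); T=(P-p)@M
    P=p+(T-[0,.0001,0])@M.T
    base=(P[:,2]>.2)&(P[:,2]<.23)&(T[:,0]>.024)
    a,b=P[:,0]-CX,P[:,1]-CY
    k=base&(a>0)&(b<0)&(abs(np.hypot(a,b)-.1)<.012); Q=P[k]
    if len(Q)>300:
        f=lambda q:np.hypot(np.hypot(Q[:,0]-q[0],Q[:,1]-q[1])-.1,Q[:,2]-q[2])-.006
        r=least_squares(f,[CX,CY,.22],loss='soft_l1',f_scale=.0005); print('centre',np.round(r.x,4),len(Q))
    k=base&(b>.002)&(b<.12)&(abs(a-.1)<.012); Q=P[k]
    if len(Q)>300:
        f=lambda q:np.hypot(Q[:,0]-q[0]-q[1]*(Q[:,1]-CY),Q[:,2]-q[2])-.006
        r=least_squares(f,[CX+.1,0,.22],loss='soft_l1',f_scale=.0005); print('leg2 x at bend end, slope(=-yaw)',np.round(r.x,4),len(Q),Q[:,1].max())
E
python3 -c "
from h import *
chk()"
python3 -m pendant '[[0.05,-0.002,0,0,0,-0.16,-1],[0.1,-0.004,0,0,0,-0.33,-1],[0.2,-0.011,0,0,0,-0.69,-1],[0.294,-0.024,0,0,0,-1.05,-1],[0.392,-0.041,0,0,0,-1.41,-1],[0.489,-0.063,0,0,0,-1.77,-1],[0.584,-0.091,0,0,0,-2.12,-1],[0.678,-0.122,0,0,0,-2.48,-1],[0.77,-0.159,0,0,0,-2.84,-1],[0.77,-0.159,0,0,0,-2.84,-1]]' 50
python3 -c "
from h import *
chk()
rows(np.arange(.098,.1381,.005))"
```

```text
centre [0.5015 0.0209 0.2196] 17787
clock: 13.5
position: [0.5524, -0.064, 0.2143]
ee_rot: [0.965, 0.262, 0.0, -0.0]
ft_force: [0.6, -0.4, -3.1]
grip_width: 0.413
grasp_force: 51.0
centre [0.5015 0.0208 0.2196] 11599
leg2 x at bend end, slope(=-yaw) [0.6016 0.0049 0.2196] 4707 0.06637952806566619
pos [ 0.5522 -0.0642  0.2143] f [ 0.4 -0.2 -2.6] tq [-0.04  0.03  0.07]
0.098 [-0.003  0.001 -0.002] [-0.001  0.001  0.001]
0.103 [ 0.096 -0.002 -0.002] [-0.001  0.001 -0.357]
0.108 [ 0.195 -0.009 -0.002] [-0.001  0.001 -0.715]
0.113 [ 0.293 -0.022 -0.002] [-1.000e-03  1.000e-03 -1.073e+00]
0.118 [ 0.39  -0.04  -0.002] [-1.000e-03  1.000e-03 -1.431e+00]
0.123 [ 0.487 -0.063 -0.002] [-1.000e-03  1.000e-03 -1.789e+00]
0.128 [ 0.582 -0.09  -0.002] [-1.000e-03  0.000e+00 -2.147e+00]
0.133 [ 0.676 -0.122 -0.002] [-1.000e-03  0.000e+00 -2.506e+00]
0.138 [ 0.768 -0.159 -0.002] [-1.000e-03  0.000e+00 -2.864e+00]
```

```bash
sed -i 's/^CX,CY,RY=.*/CX,CY,RY=.5015,.0209,-.003/' h.py
python3 -m pendant '[[0.048,0,-0.002,0,0,-0.18,-1],[0.096,-0.001,-0.002,0,0,-0.36,-1],[0.192,-0.007,-0.002,0,0,-0.72,-1],[0.29,-0.02,-0.002,0,0,-1.07,-1],[0.388,-0.037,-0.002,0,0,-1.43,-1],[0.485,-0.06,-0.002,0,0,-1.79,-1],[0.58,-0.087,-0.002,0,0,-2.15,-1],[0.674,-0.119,-0.002,0,0,-2.51,-1],[0.766,-0.156,-0.002,0,0,-2.86,-1],[0.766,-0.156,-0.002,0,0,-2.86,-1]]' 50
python3 -c "
from h import *
chk()
rows(np.arange(.138,.1781,.005))"
```

```text
clock: 14.8
position: [0.5816, -0.0378, 0.2145]
ee_rot: [0.894, 0.448, 0.0, -0.0]
ft_force: [0.2, -0.5, -2.6]
grip_width: 0.413
grasp_force: 51.0
centre [0.5016 0.0212 0.2196] 5227
leg2 x at bend end, slope(=-yaw) [0.6016 0.004  0.2196] 8025 0.077911793011816
pos [ 0.5813 -0.0382  0.2145] f [ 0.1 -0.7 -2.9] tq [-0.05  0.08  0.04]
0.138 [-0.003 -0.003  0.002] [-0.    -0.     0.002]
0.143 [ 0.096 -0.006  0.002] [-0.    -0.    -0.356]
0.148 [ 0.195 -0.014  0.002] [-0.    -0.    -0.714]
0.153 [ 0.293 -0.027  0.002] [-0.    -0.    -1.072]
0.158 [ 0.391 -0.044  0.002] [-0.   -0.   -1.43]
0.163 [ 0.487 -0.067  0.002] [-0.    -0.    -1.788]
0.168 [ 0.583 -0.094  0.002] [-0.    -0.    -2.146]
0.173 [ 0.677 -0.126  0.002] [-0.    -0.    -2.504]
0.178 [ 0.769 -0.163  0.002] [-0.    -0.    -2.862]
```

```bash
sed -i 's/^CX,CY,RY=.*/CX,CY,RY=.5016,.0210,-.004/' h.py
python3 -m pendant '[[0.048,-0.002,0,0,0,-0.18,-1],[0.096,-0.005,0,0,0,-0.36,-1],[0.195,-0.012,0,0,0,-0.71,-1],[0.293,-0.025,0,0,0,-1.07,-1],[0.391,-0.042,0,0,0,-1.43,-1],[0.487,-0.065,0,0,0,-1.79,-1],[0.583,-0.092,0,0,0,-2.15,-1],[0.677,-0.125,0,0,0,-2.5,-1],[0.769,-0.162,0,0,0,-2.86,-1],[0.769,-0.162,0,0,0,-2.86,-1]]' 50
python3 -c "
from h import *
chk()
rows(np.arange(.178,.2231,.005))"
```

```text
clock: 16.1
position: [0.5982, -0.0021, 0.2146]
ee_rot: [0.788, 0.616, 0.0, 0.0]
ft_force: [1.1, 0.5, -2.7]
grip_width: 0.411
grasp_force: 50.9
leg2 x at bend end, slope(=-yaw) [0.6017 0.0008 0.2196] 11506 0.1027703785406618
pos [ 0.5982 -0.0023  0.2147] f [ 1.3  0.2 -3.2] tq [ 0.1  -0.39  0.01]
0.178 [-0.006 -0.003  0.005] [ 0.005 -0.004  0.007]
0.183 [ 0.094 -0.006  0.005] [ 0.005 -0.003 -0.351]
0.188 [ 0.193 -0.014  0.005] [ 0.005 -0.003 -0.694]
0.193 [ 0.291 -0.025  0.005] [ 0.005 -0.003 -0.989]
0.198 [ 0.39  -0.04   0.005] [ 0.005 -0.003 -1.233]
0.203 [ 0.488 -0.058  0.005] [ 0.005 -0.003 -1.428]
0.208 [ 0.585 -0.078  0.005] [ 0.005 -0.003 -1.573]
0.213 [ 0.683 -0.1    0.005] [ 0.005 -0.003 -1.668]
0.218 [ 0.78  -0.123  0.005] [ 0.005 -0.003 -1.714]
0.223 [ 0.878 -0.146  0.006] [ 0.005 -0.003 -1.718]
```

```bash
sed -i 's/^CX,CY,RY=.*/CX,CY,RY=.5016,.0210,-.002/' h.py
python3 -c "
from h import *
im,d=manip.camera('wrist'); cv2.imwrite('pics/w5.png',im[:,:,::-1])
for i in range(3):
  o=manip.get_obs(); print(np.round(o['ft_force'],2),np.round(o['torque'],2)); manip.camera('wrist')
rows(np.arange(.178,.2231,.005))"
```

```text
[ 0.23  0.88 -2.7 ] [ 0.1  -0.45 -0.  ]
[ 3.18  0.69 -2.29] [ 0.16 -0.44 -0.  ]
[ 3.12  1.05 -2.56] [ 0.23 -0.5   0.  ]
pos [ 0.5981 -0.0026  0.2147] f [ 3.1  0.6 -2.7] tq [ 0.17 -0.52  0.  ]
0.178 [ 0.004 -0.003  0.005] [ 0.004 -0.002 -0.01 ]
0.183 [ 0.103 -0.006  0.005] [ 0.005 -0.002 -0.368]
0.188 [ 0.202 -0.014  0.006] [ 0.005 -0.002 -0.711]
0.193 [ 0.301 -0.025  0.006] [ 0.005 -0.002 -1.005]
0.198 [ 0.399 -0.04   0.006] [ 0.005 -0.002 -1.25 ]
0.203 [ 0.497 -0.059  0.006] [ 0.005 -0.002 -1.444]
0.208 [ 0.595 -0.079  0.006] [ 0.005 -0.002 -1.589]
0.213 [ 0.692 -0.101  0.006] [ 0.005 -0.002 -1.685]
0.218 [ 0.789 -0.124  0.006] [ 0.005 -0.002 -1.73 ]
0.223 [ 0.887 -0.148  0.006] [ 0.005 -0.002 -1.734]
```

View pics/w5.png

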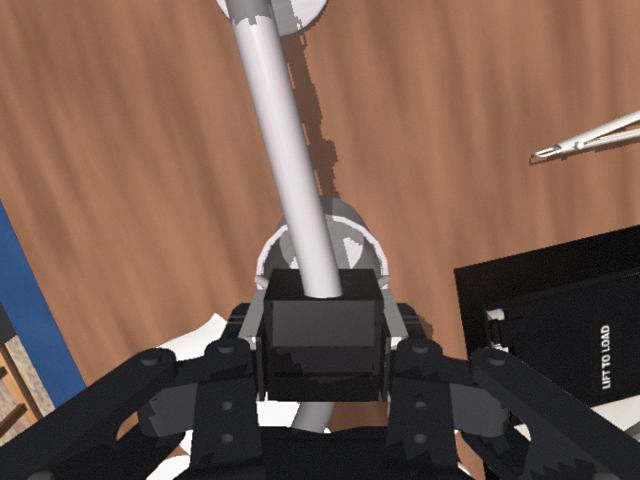

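Here the rod sits centred in the bore mouth at (322,290). It should be ~0.8 mm to the left, and the 3 N sideways force agrees. I'll shift about 0.5 mm outward and carry on.

```bash
sed -i 's/^CX,CY,RY=.*/CX,CY,RY=.5021,.0210,-.002/' h.py
python3 -m pendant '[[0,0.01,0.003,0,0,0,-1],[0.05,0.006,0.005,0,0,-0.18,-1],[0.1,0.004,0.005,0,0,-0.36,-1],[0.2,-0.004,0.005,0,0,-0.7,-1],[0.3,-0.015,0.005,0,0,-1,-1],[0.4,-0.03,0.005,0,0,-1.24,-1],[0.497,-0.049,0.005,0,0,-1.44,-1],[0.595,-0.069,0.005,0,0,-1.58,-1],[0.595,-0.069,0.005,0,0,-1.58,-1],[0.595,-0.069,0.005,0,0,-1.58,-1]]' 50
python3 -c "
from h import *
chk()
rows(np.arange(.208,.2531,.005))"
```

```text
clock: 17.6
position: [0.6017, 0.0269, 0.2143]
ee_rot: [0.715, 0.699, -0.0, 0.0]
ft_force: [-0.8, 0.2, -2.8]
grip_width: 0.412
grasp_force: 51.0
leg2 x at bend end, slope(=-yaw) [0.6016 0.0025 0.2196] 7669 0.12934052104271843
pos [0.6017 0.0268 0.2143] f [ 0.5  0.5 -1.9] tq [0.01 0.01 0.03]
0.208 [ 0.008  0.004 -0.002] [ 0.001  0.001 -0.01 ]
0.213 [ 0.108  0.004 -0.002] [ 0.001  0.001 -0.105]
0.218 [ 0.208  0.003 -0.002] [ 0.001  0.001 -0.15 ]
0.223 [ 0.308  0.001 -0.003] [ 0.001  0.001 -0.155]
0.228 [ 0.408 -0.001 -0.003] [ 0.001  0.001 -0.155]
0.233 [ 0.508 -0.004 -0.003] [ 0.001  0.001 -0.155]
0.238 [ 0.608 -0.006 -0.003] [ 0.001  0.001 -0.155]
0.243 [ 0.708 -0.008 -0.003] [ 0.001  0.001 -0.155]
0.248 [ 0.808 -0.01  -0.003] [ 0.001  0.001 -0.155]
0.253 [ 0.908 -0.012 -0.003] [ 0.001  0.001 -0.155]
```

```bash
sed -i 's/^CX,CY,RY=.*/CX,CY,RY=.5018,.0210,-.002/' h.py
python3 -m pendant '[[0.05,0.001,0,0,0,-0.05,-1],[0.1,0.001,0,0,0,-0.1,-1],[0.15,0.001,0,0,0,-0.13,-1],[0.2,0,0,0,0,-0.15,-1],[0.25,-0.002,0,0,0,-0.15,-1],[0.29,-0.003,0,0,0,-0.15,-1],[0.29,-0.003,0,0,0,-0.15,-1],[0.29,-0.003,0,0,0,-0.15,-1],[0.29,-0.003,0,0,0,-0.15,-1],[0.29,-0.003,0,0,0,-0.15,-1]]' 50
python3 - <<'E'
from h import *
np.set_printoptions(precision=4,suppress=True)
chk()
for n in ('wrist','scene'):
    c=manip.get_calibration(n); im,d=manip.camera(n); P=cloud(c,d>0,d)
    for y in np.arange(.06,.2,.005):
        k=(abs(P[:,1]-y)<.0025)&(abs(P[:,0]-.6016)<.02)&(P[:,2]>.2)&(P[:,2]<.28)
        if k.sum()>3: print(n,round(y,3),k.sum(),np.round([P[k,2].max(),P[k,0].min(),P[k,0].max()],3))
    if n=='wrist': cv2.imwrite('pics/w6.png',im[:,:,::-1])
rows(np.arange(.22,.2651,.005))
E
```

```text
clock: 18.9
position: [0.6019, 0.0415, 0.2143]
ee_rot: [0.708, 0.706, 0.0, 0.0]
ft_force: [0.9, -0.7, -2.4]
grip_width: 0.411
grasp_force: 51.0
leg2 x at bend end, slope(=-yaw) [ 0.6022 -0.0073  0.2198] 6617 0.14099946698167803
wrist 0.06 6731 [0.28  0.582 0.622]
wrist 0.065 560 [0.227 0.596 0.608]
wrist 0.07 592 [0.227 0.596 0.608]
wrist 0.075 612 [0.227 0.596 0.608]
wrist 0.08 617 [0.227 0.596 0.607]
wrist 0.085 640 [0.227 0.596 0.608]
wrist 0.09 661 [0.227 0.596 0.608]
wrist 0.095 699 [0.227 0.596 0.608]
wrist 0.1 711 [0.227 0.596 0.607]
wrist 0.105 544 [0.252 0.596 0.608]
wrist 0.11 1309 [0.253 0.596 0.608]
wrist 0.115 1204 [0.253 0.596 0.608]
wrist 0.12 1235 [0.248 0.596 0.608]
wrist 0.125 1315 [0.248 0.596 0.608]
wrist 0.13 2229 [0.249 0.589 0.615]
wrist 0.135 1851 [0.249 0.589 0.615]
wrist 0.14 518 [0.233 0.589 0.614]
scene 0.06 71 [0.279 0.582 0.621]
scene 0.065 9 [0.228 0.594 0.603]
scene 0.07 9 [0.227 0.593 0.602]
scene 0.075 9 [0.225 0.595 0.607]
scene 0.08 10 [0.226 0.594 0.601]
scene 0.085 8 [0.226 0.596 0.604]
scene 0.09 8 [0.226 0.594 0.604]
scene 0.095 10 [0.23  0.594
[... 610 characters left out ...]
1 0.592 0.607]
scene 0.19 12 [0.228 0.595 0.604]
scene 0.195 11 [0.227 0.595 0.602]
scene 0.2 10 [0.226 0.593 0.604]
pos [0.6019 0.0416 0.2143] f [-0.7 -0.2 -2.3] tq [-0.01 -0.05  0.02]
0.22 [-0.047 -0.002 -0.002] [ 0.001 -0.    -0.001]
0.225 [ 0.053 -0.002 -0.002] [ 0.001 -0.    -0.001]
0.23 [ 0.153 -0.002 -0.002] [ 0.001 -0.    -0.001]
0.235 [ 0.253 -0.002 -0.002] [ 0.001 -0.    -0.001]
0.24 [ 0.353 -0.002 -0.002] [ 0.001 -0.    -0.001]
0.245 [ 0.453 -0.002 -0.002] [ 0.001 -0.    -0.001]
0.25 [ 0.553 -0.002 -0.002] [ 0.001 -0.    -0.001]
0.255 [ 0.653 -0.002 -0.002] [ 0.001 -0.    -0.001]
0.26 [ 0.753 -0.002 -0.002] [ 0.001 -0.    -0.001]
0.265 [ 0.853 -0.002 -0.002] [ 0.001 -0.    -0.001]
```

View pics/w6.png

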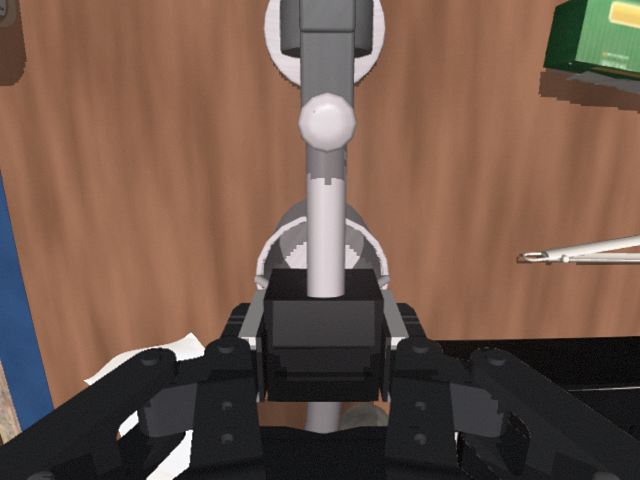

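The collar is visible at (327,40) with the ball knob at (327,122). Depth puts the collar face near y≈0.1285 and the ball near 0.111, so the block's home centre should be about y≈0.1105. I'll close in to just before the ball.

```bash
python3 -m pendant '[[0.1,-0.002,0,0,0,0,-1],[0.2,-0.003,0,0,0,0,-1],[0.3,-0.003,0,0,0,0,-1],[0.4,-0.004,0,0,0,0,-1],[0.5,-0.004,0,0,0,0,-1],[0.6,-0.005,0,0,0,0,-1],[0.7,-0.005,0,0,0,0,-1],[0.8,-0.005,0,0,0,0,-1],[0.86,-0.005,0,0,0,0,-1],[0.9,-0.005,0,0,0,0,-1]]' 50
python3 -c "
from h import *
rows([.27,.28])"
```

```text
clock: 20.3
position: [0.6017, 0.0867, 0.2143]
ee_rot: [0.708, 0.706, -0.0, 0.0]
ft_force: [-0.3, -0.6, -2.9]
grip_width: 0.412
grasp_force: 51.0
pos [0.6017 0.0867 0.2143] f [-0.3 -0.6 -2.9] tq [ 0.01 -0.02  0.03]
0.27 [ 0.05   0.004 -0.003] [-0.     0.001 -0.001]
0.28 [ 0.25   0.004 -0.003] [-0.     0.001 -0.001]
```

Now gently, in 1 mm rows, up the ramp.

```bash
python3 -m pendant '[[0.03,0,0,0,0,0,-1],[0.06,0,0,0,0,0,-1],[0.09,0,0,0,0,0,-1],[0.12,0,0,0,0,0,-1],[0.15,0,0,0,0,0,-1],[0.18,0,0,0,0,0,-1],[0.2,0,0,0,0,0,-1],[0.22,0,0,0,0,0,-1],[0.24,0,0,0,0,0,-1],[0.24,0,0,0,0,0,-1]]' 50
python3 -c "
from h import *
rows([.28])"
```

```text
clock: 21.55
position: [0.6017, 0.0984, 0.214]
ee_rot: [0.708, 0.706, -0.0, -0.0]
ft_force: [0.5, -5.0, -6.7]
grip_width: 0.415
grasp_force: 50.6
pos [0.6017 0.0984 0.214 ] f [ 0.5 -5.  -6.7] tq [-0.89 -0.07  0.02]
0.28 [ 0.017  0.005 -0.007] [-0.002  0.002 -0.002]
```

```bash
python3 -m pendant '[[0.02,0,0,0,0,0,-1],[0.04,0,0,0,0,0,-1],[0.06,0,0,0,0,0,-1],[0.08,0,0,0,0,0,-1],[0.1,0,0,0,0,0,-1],[0.12,0,0,0,0,0,-1],[0.14,0,0,0,0,0,-1],[0.15,0,0,0,0,0,-1],[0.15,0,0,0,0,0,-1],[0.15,0,0,0,0,0,-1]]' 50
```

```text
clock: 22.8
position: [0.6017, 0.1069, 0.2143]
ee_rot: [0.708, 0.707, 0.0, -0.0]
ft_force: [0.1, 2.2, -7.1]
grip_width: 0.416
grasp_force: 50.4
```

```bash
python3 -c "
from h import *
c=manip.get_calibration('wrist'); im,d=manip.camera('wrist'); P=cloud(c,d>0,d)
for y in np.arange(.1,.14,.0025):
  k=(abs(P[:,1]-y)<.00125)&(abs(P[:,0]-.6016)<.006)&(P[:,2]>.2)&(P[:,2]<.268)
  if k.sum()>3: print(round(y,4),k.sum(),round(float(P[k,2].max()),4))
rows([.29])"
```

```text
0.105 48 0.2504
0.1075 205 0.2516
0.11 332 0.2522
0.1125 441 0.2522
0.115 562 0.2518
0.1175 546 0.2514
0.12 350 0.2472
0.1225 364 0.2476
0.125 379 0.2474
0.1275 385 0.2473
0.13 317 0.2482
0.1325 397 0.2484
0.135 426 0.2484
0.1375 428 0.2488
0.14 470 0.2484
pos [0.6017 0.1069 0.2143] f [-0.8  2.7 -6.9] tq [0.45 0.06 0.01]
0.29 [ 0.047  0.006 -0.002] [ 0.    -0.006  0.005]
```

The push dropped and even reversed to +2 N, so the ball is entering the notch. A little further to feel the collar.

```bash
python3 -m pendant '[[0.01,0,0,0,0,0,-1],[0.02,0,0,0,0,0,-1],[0.03,0,0,0,0,0,-1],[0.04,0,0,0,0,0,-1],[0.05,0,0,0,0,0,-1],[0.055,0,0,0,0,0,-1],[0.06,0,0,0,0,0,-1],[0.06,0,0,0,0,0,-1],[0.06,0,0,0,0,0,-1],[0.06,0,0,0,0,0,-1]]' 50
```

```text
clock: 24.1
position: [0.6019, 0.109, 0.2143]
ee_rot: [0.708, 0.706, 0.0, 0.0]
ft_force: [-0.9, 0.5, -5.2]
grip_width: 0.414
grasp_force: 50.4
```

```bash
python3 -m pendant '[[0.005,0,0,0,0,0,-1],[0.01,0,0,0,0,0,-1],[0.015,0,0,0,0,0,-1],[0.02,0,0,0,0,0,-1],[0.025,0,0,0,0,0,-1],[0.03,0,0,0,0,0,-1],[0.03,0,0,0,0,0,-1],[0.03,0,0,0,0,0,-1],[0.03,0,0,0,0,0,-1],[0.03,0,0,0,0,0,-1]]' 50
```

```text
clock: 25.35
position: [0.6018, 0.1106, 0.2143]
ee_rot: [0.708, 0.706, -0.0, 0.0]
ft_force: [0.1, -1.9, -6.1]
grip_width: 0.416
grasp_force: 50.5
```

```bash
python3 -m pendant '[[0.003,0,0,0,0,0,-1],[0.006,0,0,0,0,0,-1],[0.009,0,0,0,0,0,-1],[0.012,0,0,0,0,0,-1],[0.012,0,0,0,0,0,-1],[0.012,0,0,0,0,0,-1],[0.012,0,0,0,0,0,-1],[0.012,0,0,0,0,0,-1],[0.012,0,0,0,0,0,-1],[0.012,0,0,0,0,0,-1]]' 50
```

```text
clock: 26.6
position: [0.6018, 0.1108, 0.2143]
ee_rot: [0.708, 0.706, -0.0, 0.0]
ft_force: [-0.9, -6.0, -5.6]
grip_width: 0.414
grasp_force: 50.6
```

Pushing 0.2 mm further raised the force to 6 N, so the block is against the stop. I'll relax the push, let the weight down onto the rod, and open slowly.

```bash
python3 -m pendant '[[-0.006,0,0.006,0,0,0,-1],[-0.01,0,0.014,0,0,0,-1],[-0.012,0,0.022,0,0,0,-1],[-0.012,0,0.022,0,0,0,-1],[-0.012,0,0.022,0,0,0,-0.14],[-0.012,0,0.022,0,0,0,-0.1],[-0.012,0,0.022,0,0,0,0],[-0.012,0,0.022,0,0,0,0.2],[-0.012,0,0.022,0,0,0,0.4],[-0.012,0,0.022,0,0,0,0.4]]' 20
python3 -m pendant '[[0,0,0,0,0,0,0.4],[0,0,-0.2,0,0,0,0.4],[0,0,-0.5,0,0,0,0.4],[0,0,-0.9,0,0,0,0.4],[0,0,-1.3,0,0,0,0.4],[0,0,-1.8,0,0,0,0.4],[0,0,-2.2,0,0,0,0.4],[0,0,-2.2,0,0,0,0.4],[0,0,-2.2,0,0,0,0.4],[0,0,-2.2,0,0,0,0.4]]'
python3 - <<'E'
from h import *
np.set_printoptions(precision=4,suppress=True)
n='wrist'; c=manip.get_calibration(n); im,d=manip.camera(n); P=cloud(c,d>0,d)
s,_=manip.camera('side')
for y in np.arange(.088,.14,.003):
  k=(abs(P[:,1]-y)<.0015)&(abs(P[:,0]-.6016)<.018)&(P[:,2]>.2)&(P[:,2]<.268)
  if k.sum()>3: print(round(y,4),k.sum(),np.round([P[k,2].max(),np.median(P[k,2]),P[k,0].min(),P[k,0].max()],4))
cv2.imwrite('pics/f.png',np.hstack([cv2.resize(im,(480,360)),cv2.resize(s[120:300,270:430],(320,360))])[:,:,::-1])
E
```

```text
clock: 27.85
position: [0.6018, 0.1106, 0.2132]
ee_rot: [0.708, 0.706, 0.0, 0.0]
ft_force: [0.3, -0.4, 0.1]
grip_width: 0.698
grasp_force: 0.0
clock: 29.1
position: [0.6015, 0.1105, 0.3222]
ee_rot: [0.708, 0.706, -0.001, -0.0]
ft_force: [-0.2, -0.2, 0.2]
grip_width: 0.699
grasp_force: 0.0
0.088 94 [0.227  0.2245 0.5962 0.6075]
0.091 45 [0.2288 0.2252 0.5968 0.6175]
0.094 247 [0.2314 0.2294 0.5837 0.6186]
0.097 256 [0.2329 0.2303 0.5837 0.6185]
0.1 209 [0.234  0.2314 0.5838 0.6185]
0.103 176 [0.2357 0.2325 0.5838 0.6184]
0.106 292 [0.2511 0.2323 0.5839 0.6184]
0.109 316 [0.2518 0.2319 0.584  0.6184]
0.112 337 [0.2517 0.2321 0.5837 0.6182]
0.115 332 [0.2521 0.2348 0.5836 0.6187]
0.118 382 [0.2499 0.2338 0.5836 0.6187]
0.121 365 [0.2471 0.2324 0.5836 0.6187]
0.124 355 [0.2471 0.2312 0.5838 0.6186]
0.127 377 [0.2469 0.2299 0.5839 0.6196]
0.13 415 [0.2479 0.2277 0.5837 0.6193]
0.133 250 [0.2485 0.2456 0.5897 0.6147]
0.136 255 [0.2487 0.2457 0.5898 0.6146]
0.139 255 [0.2484 0.2457 0.5899 0.6145]
```

View pics/f.png

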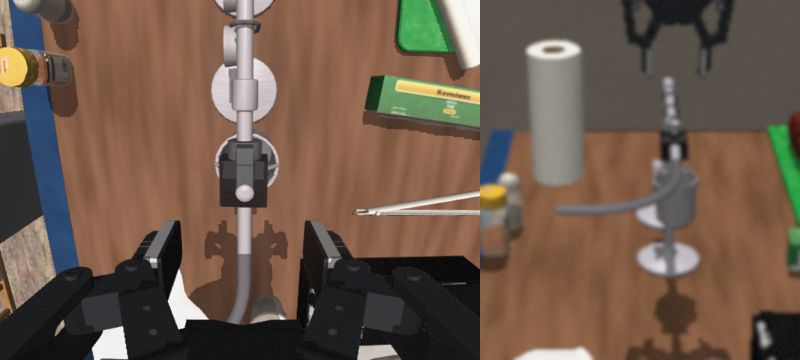

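The block hangs level and flush against the collar. Its notch is under the ball knob at (243,192), the gripper is clear and the jar is untouched. I'll wait for any swing to settle, then hand in.

```bash
python3 -m pendant '[[0,0,-0.2,0,0,0,0.4],[0,0,-0.2,0,0,0,0.4],[0,0,-0.2,0,0,0,0.4],[0,0,-0.2,0,0,0,0.4],[0,0,-0.2,0,0,0,0.4],[0,0,-0.2,0,0,0,0.4],[0,0,-0.2,0,0,0,0.4],[0,0,-0.2,0,0,0,0.4],[0,0,-0.2,0,0,0,0.4],[0,0,-0.2,0,0,0,0.4]]' >/dev/null
python3 -m pendant '[[0,0,0,0,0,0,0.4],[0,0,0,0,0,0,0.4],[0,0,0,0,0,0,0.4],[0,0,0,0,0,0,0.4],[0,0,0,0,0,0,0.4],[0,0,0,0,0,0,0.4],[0,0,0,0,0,0,0.4],[0,0,0,0,0,0,0.4],[0,0,0,0,0,0,0.4],[0,0,0,0,0,0,0.4]]' >/dev/null
python3 -c "
from h import *
print(manip.hand_in())"
```

```text
the job is handed in; nothing more can be done
None
```

The cup is hanging on the second leg with its block against the stop collar and the ball in the notch, the gripper is clear, and the job is handed in at about 32 s; the hand-in returned no verdict.

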